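# Tip the cut stones from the scoop tray into the tumbling tub

### The job

Take the loaded scoop tray by its handle, lower its spout until you feel it rest lightly on the rim of the round tub (the collar on the tub is at a different height each time) with all five stones still on the tray, and then tip it so that every stone slides off into the tub. Do not press hard on the rim, shift the tub or touch the stones with the gripper, and leave the other things on the bench where they are. Finally set the empty tray back level on its cork mat, wholly on it, and let go.

Things in the scene. Friction and masses are not known exactly. Their poses are not given: they have to be found in the camera images.
- tray: loose steel scoop tray, 0.25 kg, 120 mm (x) by 90 mm (y), carrying the stones. Origin: centre of underside. 3 mm thick; side and rear walls 22 mm high; no wall at +x (spout). Wooden handle at the rear: flat bar 12 mm thick, 30 mm wide (y), 85 mm long, foot at (-58, 0, 14) mm, leaning back 30 degrees from vertical: it runs along (-0.5, 0, 0.866)
- tray_spout (a point): middle of the spout's edge, on the tray's underside, at (60, 0, 0) mm in the tray's frame; axes as the tray's
- tray_grip (a point): centre of the handle, 62 mm along it from its foot (23 mm from its top end), at (-89, 0, 67.7) mm in the tray's frame; axes as the tray's (not tilted with the handle)
- tub: round open grey plastic tub standing loose, 0.9 kg, outer diameter 152 mm, floor 6 mm thick. Around it sits a stiff splash collar, the tub's rim: outer diameter 165 mm, wall 5 mm, pushed up by a different amount each time, so that the rim is 60 to 85 mm above the tub's underside. That height is not reported: feel for it (or look). Origin: centre of the tub's underside, z up
- mat: thin cork mat fixed to the bench, 190 mm (its x) by 140 mm (its y), 4 mm thick, where the tray lives. Origin: centre of its underside
- box: bystander: shallow rectangular white plastic box, 110 by 150 mm, 40 mm high, empty, loose; not the tub. Origin: centre of its underside
- cup: bystander: white plastic cup, 72 mm across, 85 mm high. Origin: centre of its underside
- brush: bystander: hand brush lying flat, 160 mm long along its x
- wrench: bystander: steel wrench lying flat, 150 mm long along its x
- rough: bystander: lump of rough grey stone, 64 mm across, 36 mm high. Origin: centre of its underside
- dop: bystander: dark wooden stick lying flat, 16 mm thick, 90 mm long along its x
- felt: bystander: grey felt polishing disc lying flat, 80 mm across, 22 mm thick
- stone0: one of five like pale blue-grey cut stones, a chunky block of 22 by 18 by 14 mm with rounded edges, about 16 g, lying loose on the tray at the start. Origin: centre of its 22 by 18 mm underside
- stone1: one of five like pale blue-grey cut stones, a chunky block of 22 by 18 by 14 mm with rounded edges, about 16 g, lying loose on the tray at the start. Origin: centre of its 22 by 18 mm underside
- stone2: one of five like pale blue-grey cut stones, a chunky block of 22 by 18 by 14 mm with rounded edges, about 16 g, lying loose on the tray at the start. Origin: centre of its 22 by 18 mm underside
- stone3: one of five like pale blue-grey cut stones, a chunky block of 22 by 18 by 14 mm with rounded edges, about 16 g, lying loose on the tray at the start. Origin: centre of its 22 by 18 mm underside
- stone4: one of five like pale blue-grey cut stones, a chunky block of 22 by 18 by 14 mm with rounded edges, about 16 g, lying loose on the tray at the start. Origin: centre of its 22 by 18 mm underside
Not all that is in view belongs to the job. Of the things that look like the tray, the smaller one is meant.

How it is judged:
On the way, in this order (a step that is already met when the one before it is completed fails the run):
1. the tray's spout rests on the tub's rim, over the mouth, with all five stones still on the tray (contact force between tray and tub above 0.4 N and horizontal distance between tray_spout and tub below 0.08 m and z of tray_spout in the frame of tub above 0.05 m and x of stone0 in the frame of tray between -0.06 and 0.063 m and z of stone0 in the frame of tray between -0.002 and 0.035 m and x of stone1 in the frame of tray between -0.06 and 0.063 m and z of stone1 in the frame of tray between -0.002 and 0.035 m and x of stone2 in the frame of tray between -0.06 and 0.063 m and z of stone2 in the frame of tray between -0.002 and 0.035 m and x of stone3 in the frame of tray between -0.06 and 0.063 m and z of stone3 in the frame of tray between -0.002 and 0.035 m and x of stone4 in the frame of tray between -0.06 and 0.063 m and z of stone4 in the frame of tray between -0.002 and 0.035 m), for 0.2 s.
2. all five stones lie in the tub (horizontal distance between each of stone0, stone1, stone2, stone3, stone4 and tub below 0.072 m and z of stone0 in the frame of tub between 0 and 0.048 m and z of stone1 in the frame of tub between 0 and 0.048 m and z of stone2 in the frame of tub between 0 and 0.048 m and z of stone3 in the frame of tub between 0 and 0.048 m and z of stone4 in the frame of tub between 0 and 0.048 m), for 0.2 s.
At the end, for the whole second after the job is handed in: all five stones lie still in the tub below its rim; the tub stands upright within 30 mm of where it was; the empty tray lies level (within 0.06 rad), at rest and right way up flat on the cork mat, its centre within 50 mm of the mat's centre (all of step 2 and angle between tub's own z axis and vertical below 0.08 rad and distance of tub from where it was at the start of the episode below 0.03 m and horizontal distance between tray and mat below 0.05 m and angle between tray's own z axis and vertical below 0.06 rad and z of tray in the frame of mat between 0.001 and 0.008 m and linear speed of tray below 0.02 m/s and linear speed of each of stone0, stone1, stone2, stone3, stone4 below 0.03 m/s); the robot touches nothing.
It fails at once if the tray presses on the tub with more than 25 N (contact force between tray and tub above 25 N).
It fails at once if the gripper handles a stone (contact force between the fingers and stone0 above 1 N or contact force between the fingers and stone1 above 1 N or contact force between the fingers and stone2 above 1 N or contact force between the fingers and stone3 above 1 N or contact force between the fingers and stone4 above 1 N).
It fails at once if the tub is shifted by more than 40 mm (distance of tub from where it was at the start of the episode above 0.04 m).
It fails at once if another thing on the bench is shifted by more than 30 mm (distance of any of box, cup, brush, wrench, rough, dop, felt from where it was at the start of the episode above 0.03 m).
It also fails if it takes over 51 s, if anything falls off the work surface, if the arm or the gripper's body presses on something with over 40 N, if the wrist force passes 120 N, or if a joint passes its speed limit or range.

### The arm

A 6-joint arm with a two-finger parallel gripper is mounted at the origin on the work surface. World frame = base frame: x ahead of the robot, y to its left, z up, the work surface at z = 0. Lengths are in m, angles in rad, forces in N, time in s.
With the tool pointing down it reaches from about 0.3 to 0.875 m from the base axis. Payload 6.4 kg.
Tool frame: the origin (TCP) lies at the very end of the fingers, on their centre line; the grasp point (between the pads) lies 19 mm behind it; z points along the fingers, y is the line along which they close (so a half turn about z gives the same grasp; the last joint's range is limited). The gripper opens to 85 mm and grips with 20 to 120 N. Pads are 22 mm wide; open, the fingers measure 114 mm over their backs; the gripper's body (76 mm by 85 mm) begins 54 mm behind the grasp point. The pads swing forward as they close: fully open they stand 13 mm farther back than shut.
Start: joints at [1.042, 0.181, 1.607, -0, 1.354, -0.206], TCP at [0.182, 0.545, 0.231] pointing down, gripper open.
Joint ranges: [-2.99, 2.99], [-0.89, 2.07], [0.3, 2.58], [-1.14, 4.28], [0, 2.63], [-3.12, 3.12]. Speed limits (rad/s): [2.57, 2.57, 3.01, 3.14, 3.14, 3.14].

### API

Orientations are given as [roll, pitch, yaw] about the fixed x, y, z axes, in that order (R = Rz(yaw) Ry(pitch) Rx(roll)).
In Python, from bench import read_state, camera, calibration, job_done gives the robot as it stands.
- The arm moves only by the tool carry_out, never from a script. Its argument "targets" is text: rows parted by semicolons, each of 6 numbers parted by spaces: the shift along the tool's x, y, z in cm, then the turn, a rotation vector about the tool's x, y, z in degrees. In form: x y z ax ay az; .... A call has 1 to 12 rows; each row shifts and turns the commanded pose from where the row before left it, along the tool's axes as they then stand; what a row does not reach is not made up. A row lasts 1/10 s, in which the tool goes at most 50 mm and 8.59 degrees, less where a joint would pass 70% of its speed; a pose out of reach is approached as far as the arm can. A call with a gripper value outside its range is refused whole. "jaw" is the opening, from 0 (shut) to 1 (fully open), set as the call begins (left out, the last holds). The fingers move at their own pace and stop on an object; "force" is the grip in N (left out, the last holds). Time passes only in rows, so rows that do not move let the fingers close. It gives the time, the measured TCP pose, the force, the opening and the grip force at its end, in the units of the state.
- read_state(): the state, without advancing time (a new reading comes with each control period).
- camera(name): name is "side" or "top" or "wrist"; returns the picture (480x640x3 uint8, blue, green, red); there is no depth.
- calibration(name): a dict with "mtx" (3x3 intrinsics, pixels), "T" (4x4, takes a point from camera to world coordinates); the wrist camera has in their place "mount" (4x4, takes a point from camera to tool coordinates, whose origin is the TCP and whose axes are the flange's). Camera axes: x right, y down, z forward; pixel columns grow to the right and rows downward; lengths in m; the calibration is good to about 2 mm. A picture is of the moment at which its call begins: read the wrist's pose just before it. calibration takes no time and is no camera call.
- job_done(): hands the job in; it is judged then, once.
The state is a dict: "time_s": time; "joint_positions": joint angles; "joint_vel": joint speeds; "effort": joint torques, N m; "eef_pos": TCP position; "orientation": TCP orientation; "contact_force": force on the tool from outside, world axes, zero at the start; "wrist_torque": the same for the moment, N m; "width": finger opening in m; "grip_force": force on a finger pad.
Only numpy, scipy, OpenCV 4.12 (cv2) and the standard library are available. Lean on these libraries where they do the work, as an engineer would, in place of code of your own. Each camera call takes 0.05 s, during which the arm holds its last target. There are 200 camera calls.

## Working session

There is one attempt and no reset: what is moved stays moved. The work goes in short steps, Python scripts to look and compute and a tool call to move; the robot and the scene stay as the last step left them, time stands still between calls to the robot, and variables do not carry over. Pictures are saved under pics/ and viewed, at most 10 in all, crops included, and the job is handed in when it is done.

Besides the shell and the picture viewer there is one more tool, called after "Emit:" by a JSON object that holds its "fn" and its "kwargs", one argument or row to a line. carry_out: Moves the arm, as the interface text tells. Its arguments: {"type":"object","properties":{"targets":{"type":"string"},"jaw":{"type":"number"},"force":{"type":"number"}},"required":["targets"]}

```bash
mkdir -p pics; ls
python3 - <<'E'
from bench import *
import cv2
for n in("top","side"):
    cv2.imwrite(f"pics/{n}0.png",camera(n)); c=calibration(n); print(n,c["mtx"].round(1).tolist(),c["T"].round(4).tolist())
c=calibration("wrist");print(c["mtx"].round(1).tolist(),c["mount"].round(4).tolist())
print(read_state())
E
```

```text
pics
top [[532.6, 0.0, 313.8], [0.0, 532.6, 240.3], [0.0, 0.0, 1.0]] [[0.0023, -0.9971, 0.0759, 0.4376], [-0.9997, -0.0042, -0.0245, 0.034], [0.0248, -0.0758, -0.9968, 1.3802], [0.0, 0.0, 0.0, 1.0]]
side [[571.8, 0.0, 310.6], [0.0, 571.8, 241.0], [0.0, 0.0, 1.0]] [[0.8215, -0.2696, 0.5024, -0.0547], [-0.5702, -0.3922, 0.7219, -0.8532], [0.0024, -0.8795, -0.4759, 0.6715], [0.0, 0.0, 0.0, 1.0]]
[[424.6, 0.0, 321.4], [0.0, 424.6, 244.3], [0.0, 0.0, 1.0]] [[-0.0005, -0.964, -0.2659, 0.0662], [1.0, -0.0002, -0.0011, 0.0002], [0.001, -0.2659, 0.964, -0.1417], [0.0, 0.0, 0.0, 1.0]]
{'time_s': 0.1, 'joint_positions': array([ 1.04171580e+00,  1.81483262e-01,  1.60785966e+00, -1.80985902e-05,
        1.35380329e+00, -2.06273216e-01]), 'joint_vel': array([ 0.00173777, -0.0033235 , -0.00060184, -0.00188151, -0.00096122,
       -0.00053573]), 'effort': array([ 3.08846556e-04, -4.45874119e+01, -3.52243209e+01, -3.10907080e-04,
        4.12925161e-03, -1.75902932e-05]), 'eef_pos': array([0.18213639, 0.54488971, 0.23048832]), 'orientation': array([-3.14006841e+00, -3.00896172e-04,  2.81878902e+00]), 'contact_force': array([-0.70930134,  0.31808225,  0.2518044 ]), 'wrist_torque': array([ 0.00470953, -0.0378699 , -0.02501064]), 'grip_force': 0.0, 'width': 0.08521980897422868}
```

View pics/top0.png

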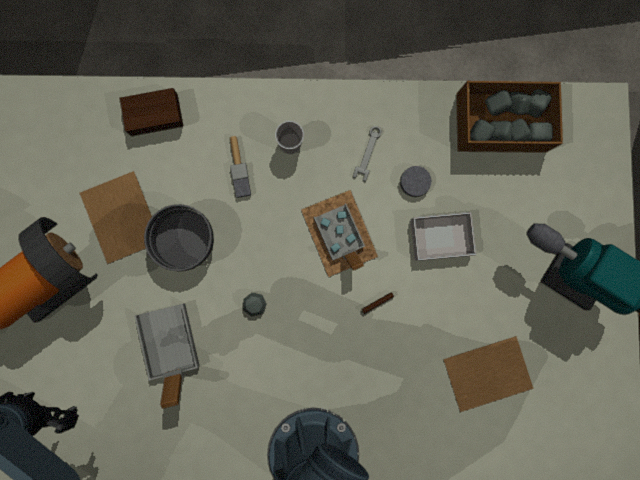

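View pics/side0.png

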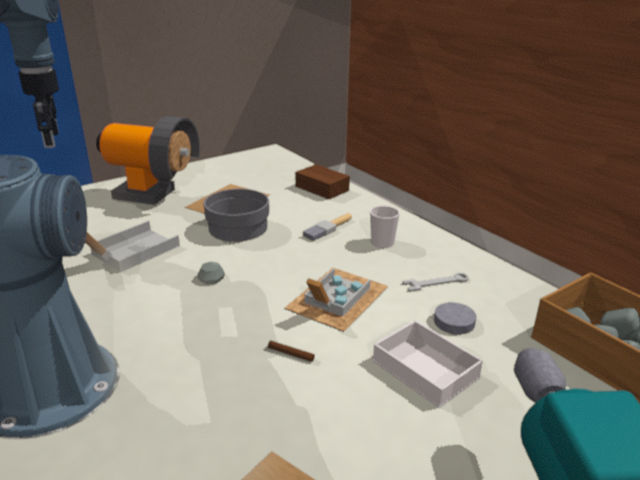

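The top view shows the loaded small tray at about (340,232) on its mat, with the handle near (355,260). The tub is at (180,238), and the big decoy tray is at (168,345). The side view shows the tray at (338,290) and the tub at (237,212). I'll enlarge both.

Run:
```python
import cv2,numpy as np
t=cv2.imread("pics/top0.png");s=cv2.imread("pics/side0.png")
a=cv2.resize(t[185:280,295:385],None,fx=6,fy=6,interpolation=cv2.INTER_CUBIC)[:, :396]
a=cv2.resize(t[185:280,295:380],(400,447),interpolation=cv2.INTER_CUBIC) # 4.706
b=cv2.resize(s[262:332,284:392],(400,259),interpolation=cv2.INTER_CUBIC) #3.704
c=cv2.resize(s[180:245,197:277],(400,325),interpolation=cv2.INTER_CUBIC)#5
im=np.zeros((600,800,3),np.uint8); im[:447,:400]=a; im[:259,400:]=b; im[265:590,400:]=c
cv2.imwrite("pics/c1.png",im)
d=cv2.resize(t[195:280,138:222],(504,510),interpolation=cv2.INTER_CUBIC)#6
cv2.imwrite("pics/c2.png",d)
```

```text
(no output)
```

View pics/c1.png

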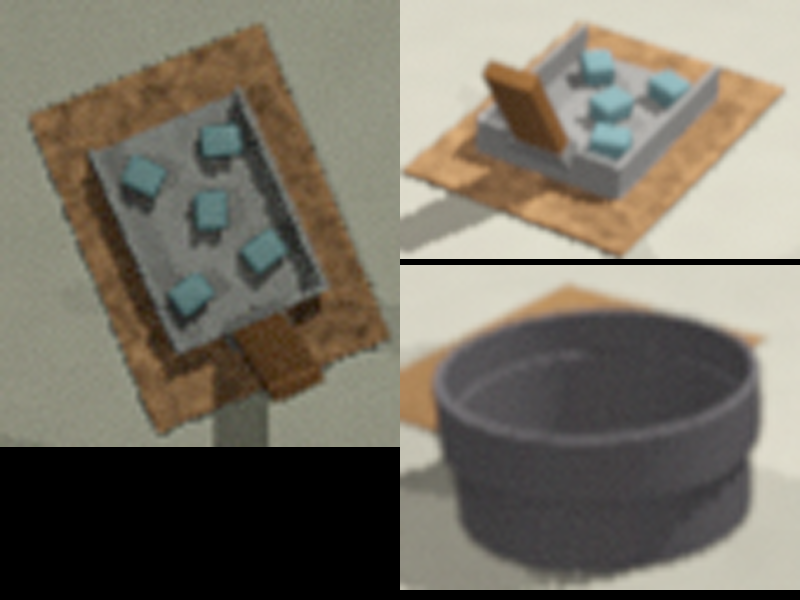

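View pics/c2.png

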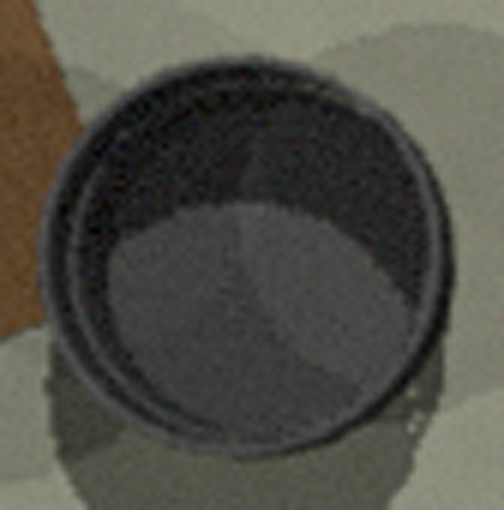

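The crops show the tray with its spout toward the upper left and the handle end near top pixel (358,267) and side pixel (314,281). The tub rim spans about 145–213 × 204–271 in the top view and 204–269 in the side view. Next I'll fit the poses from both views.

```bash
cat > h.py <<'E'
import numpy as np
from bench import *
from scipy.spatial.transform import Rotation as R
from scipy.optimize import least_squares
def proj(n,P):
    c=calibration(n); T=np.linalg.inv(c["T"]); q=(T[:3,:3]@np.atleast_2d(P).T).T+T[:3,3]
    q=q@np.array(c["mtx"]).T; return q[:,:2]/q[:,2:]
def H(Rm,p):
    T=np.eye(4);T[:3,:3]=Rm;T[:3,3]=p;return T
def pose():
    s=read_state(); return H(R.from_euler("xyz",s["orientation"]).as_matrix(),s["eef_pos"]),s
def row(T0,T1,n):
    "constant row whose n-fold repeat takes T0 to T1"
    D=np.linalg.inv(T0)@T1; w=R.from_matrix(D[:3,:3]).as_rotvec()/n
    E=R.from_rotvec(w).as_matrix(); A=sum(np.linalg.matrix_power(E,k) for k in range(n))
    p=np.linalg.solve(A,D[:3,3]); return np.r_[p*100,np.degrees(w)].round(3)
def tray(x,y,z,yaw,pitch=0): # pitch>0: spout down
    return H(R.from_euler("ZY",[yaw,pitch]).as_matrix(),[x,y,z])
s60=np.sqrt(.75)
RG=np.array([[0,s60,.5],[1,0,0],[0,.5,-s60]])   # tool axes in tray frame
def G(along=.062,tip=.019): # tool in tray, grasp point 'along' the handle
    return H(RG,np.array([-.058,0,.014])+along*np.array([-.5,0,s60])+tip*RG[:,2])
E
python3 - <<'E'
from h import *
t=lambda x,y:(295+x/4.706,185+y/4.706)
s=lambda x,y:(284+(x-400)/3.704,262+y/3.704)
e=[-.1005,0,.0876]
top=[([.06,.045,.022],t(90,152)),([.06,-.045,.022],t(238,92)),([-.06,-.045,.022],t(325,290)),([-.06,.045,.022],t(175,350)),(e,t(297,386))]
side=[([-.06,-.045,0],s(615,197)),([.06,-.045,.022],s(718,68)),([-.06,.045,.022],s(478,120)),([-.06,.045,0],s(478,148)),(e,s(510,69))]
def f(v):
    T=tray(*v); return np.concatenate([(proj(n,[T[:3,:3]@np.array(p)+T[:3,3]])[0]-u) for n,L in(("top",top),("side",side)) for p,u in L])
r=least_squares(f,[.43,-.02,.004,.42]);print("tray",r.x.round(4),f(r.x).reshape(-1,2).round(1).tolist())
M=[t(30,115),t(263,25),t(388,338),t(160,433)]
mp=np.array([[.095,.07],[.095,-.07],[-.095,-.07],[-.095,.07]])
def g(v):
    c,q=np.cos(v[2]),np.sin(v[2]); P=np.c_[mp@[[c,q],[-q,c]]+v[:2],np.full(4,.004)]; return (proj("top",P)-M).ravel()
r=least_squares(g,[.43,-.02,.42]);print("mat",r.x.round(4),g(r.x).round(1))
a=np.linspace(0,2*np.pi,721)
def k(v):
    P=np.c_[v[0]+.0825*np.cos(a),v[1]+.0825*np.sin(a),0*a+v[2]];A=proj("top",P);B=proj("side",P)
    o=np.r_[A.min(0),A.max(0),B.min(0),B.max(0)]
    return o-np.r_[138+42/6,195+55/6,138+452/6,195+455/6,197+36/5,180+45/5,197+360/5,180+178/5]
r=least_squares(k,[.43,.37,.07]);print("tub",r.x.round(4),k(r.x).round(1))
E
```

```text
tray [ 0.5637 -0.0647  0.0016  0.4107] [[-0.3, -0.3], [0.4, -1.3], [0.7, -0.6], [0.3, 0.6], [-0.3, -0.2], [0.6, 0.9], [0.5, -1.1], [-0.8, -0.9], [-0.8, 0.5], [-0.9, 1.0]]
mat [ 0.5609 -0.0672  0.384 ] [-0.3 -0.1 -0.1 -0.6  1.   0.3 -0.6  0.3]
tub [0.5429 0.3314 0.0729] [ 0.2 -0.3 -0.3  0.2 -0.6 -0.3  0.6  0.4]
```

Run:
```python
from h import *
T,s=pose(); Tr=tray(.5637,-.0647,.004,.408); g=Tr@G()
pre=g@H(np.eye(3),[0,0,-.10]); mid=H(pre[:3,:3],pre[:3,3]+[0,0,.06])
r=row(T,mid,24);print(r, g[:3,3],pre[:3,3],row(mid,pre,4))
X=T
for i in range(24):
    X=X@H(R.from_rotvec(np.radians(r[3:])).as_matrix(),r[:3]/100)
    if i%6==5:print(X[:3,3].round(3))
```

```text
[-2.711 -1.402 -0.128 -1.179 -0.524  1.959] [ 0.49072566 -0.09624356  0.05523909] [ 0.44482985 -0.11608227  0.14184163] [ 0.    -0.75   1.299 -0.     0.     0.   ]
[0.298 0.403 0.237]
[0.381 0.24  0.237]
[0.431 0.065 0.227]
[ 0.445 -0.116  0.202]
```

Emit:
{"fn": "carry_out", "kwargs": {
  "targets": "-2.71 -1.4 -0.13 -1.18 -0.52 1.96;-2.71 -1.4 -0.13 -1.18 -0.52 1.96;-2.71 -1.4 -0.13 -1.18 -0.52 1.96;-2.71 -1.4 -0.13 -1.18 -0.52 1.96;-2.71 -1.4 -0.13 -1.18 -0.52 1.96;-2.71 -1.4 -0.13 -1.18 -0.52 1.96;-2.71 -1.4 -0.13 -1.18 -0.52 1.96;-2.71 -1.4 -0.13 -1.18 -0.52 1.96;-2.71 -1.4 -0.13 -1.18 -0.52 1.96;-2.71 -1.4 -0.13 -1.18 -0.52 1.96;-2.71 -1.4 -0.13 -1.18 -0.52 1.96;-2.71 -1.4 -0.13 -1.18 -0.52 1.96",
  "jaw": 0.6
}}

```text
time_s: 1.3
eef_pos: [0.3816, 0.2399, 0.2379]
orientation: [2.878, 0.055, 2.397]
contact_force: [0.7, -0.2, -0.1]
width: 0.0517
grip_force: 0.0
```

Emit:
{"fn": "carry_out", "kwargs": {
  "targets": "-2.71 -1.4 -0.13 -1.18 -0.52 1.96;-2.71 -1.4 -0.13 -1.18 -0.52 1.96;-2.71 -1.4 -0.13 -1.18 -0.52 1.96;-2.71 -1.4 -0.13 -1.18 -0.52 1.96;-2.71 -1.4 -0.13 -1.18 -0.52 1.96;-2.71 -1.4 -0.13 -1.18 -0.52 1.96;-2.71 -1.4 -0.13 -1.18 -0.52 1.96;-2.71 -1.4 -0.13 -1.18 -0.52 1.96;-2.71 -1.4 -0.13 -1.18 -0.52 1.96;-2.71 -1.4 -0.13 -1.18 -0.52 1.96;-2.71 -1.4 -0.13 -1.18 -0.52 1.96;-2.71 -1.4 -0.13 -1.18 -0.52 1.96"
}}

```text
time_s: 2.5
eef_pos: [0.4447, -0.1165, 0.2017]
orientation: [2.616, -0.003, 1.977]
contact_force: [0.1, -0.5, 0.5]
width: 0.051
grip_force: 0.0
```

Run:
```python
from h import *
import cv2
T,s=pose(); cv2.imwrite("pics/w1.png",camera("wrist"));print(s)
Tr=tray(.5637,-.0647,.004,.408); g=Tr@G()
pre=g@H(np.eye(3),[0,0,-.06]);print(row(T,pre,5))
c=calibration("wrist");C=np.linalg.inv(T@c["mount"])
for p in([-.1005,.015,.0876],[-.1005,-.015,.0876],[.06,.045,.022],[.06,-.045,.022],[-.06,-.045,.022],[-.06,.045,.022]):
    q=C@Tr@np.r_[p,1];q=c["mtx"]@q[:3];print(p,(q[:2]/q[2]).round(1))
```

```text
{'time_s': 2.5, 'joint_positions': array([-0.8892185 , -0.29399878,  2.21149434,  0.56182585,  1.13715469,
       -1.51339082]), 'joint_vel': array([-0.75416444,  0.40971102, -0.09773003,  0.33112059, -0.00177271,
       -0.59267738]), 'effort': array([  3.59823234, -20.87863863, -32.79706836,   1.63655642,
        -0.06707255,   0.75937908]), 'eef_pos': array([ 0.44472324, -0.11650324,  0.2017013 ]), 'orientation': array([ 2.61602092, -0.00270153,  1.97687281]), 'contact_force': array([ 0.09619539, -0.51310763,  0.48609401]), 'wrist_torque': array([-0.09325052,  0.24590655, -0.09370199]), 'grip_force': 0.0, 'width': 0.051031971938847426}
[ 0.004 -0.596  1.839  0.023 -0.016 -0.035]
[-0.1005, 0.015, 0.0876] [271.4 215.5]
[-0.1005, -0.015, 0.0876] [273.1 262.9]
[0.06, 0.045, 0.022] [406.2 151.5]
[0.06, -0.045, 0.022] [401.5 248.2]
[-0.06, -0.045, 0.022] [287.4 268.8]
[-0.06, 0.045, 0.022] [284.5 156.3]
```

View pics/w1.png

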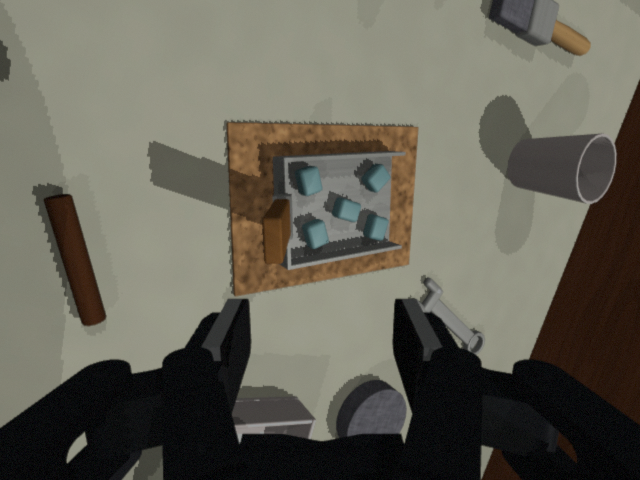

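The wrist view agrees with the model to about 1–2 px: handle end near (270,240), tray corners at (287,157), (402,154), (290,268) and (400,247). I'll go on to the grasp.

Emit:
{"fn": "carry_out", "kwargs": {
  "targets": "0 -0.6 1.84 0 0 0;0 -0.6 1.84 0 0 0;0 -0.6 1.84 0 0 0;0 -0.6 1.84 0 0 0;0 -0.6 1.84 0 0 0;0 0 1.2 0 0 0;0 0 1.2 0 0 0;0 0 1.2 0 0 0;0 0 1.2 0 0 0;0 0 1.2 0 0 0;0 0 0 0 0 0"
}}

```text
time_s: 3.65
eef_pos: [0.4902, -0.0937, 0.054]
orientation: [2.618, -0.005, 1.98]
contact_force: [-0.3, -0.4, -0.2]
width: 0.0515
grip_force: 0.0
```

Run:
```python
from h import *
T,s=pose();g=tray(.5637,-.0647,.004,.408)@G();print(row(T,g,1),s["contact_force"])
```

```text
[-0.249  0.014 -0.132 -0.015 -0.289 -0.113] [-0.28411213 -0.38936538 -0.20712559]
```

Emit:
{"fn": "carry_out", "kwargs": {
  "targets": "-0.2 0 -0.1 0 -0.29 0;0 0 0 0 0 0"
}}

```text
time_s: 3.85
eef_pos: [0.4914, -0.0974, 0.0568]
orientation: [2.617, 0.003, 1.976]
contact_force: [0.2, 0.4, 0.5]
width: 0.0512
grip_force: 0.0
```

Emit:
{"fn": "carry_out", "kwargs": {
  "targets": "0 0 0 0 0 0;0 0 0 0 0 0;0 0 0 0 0 0;0 0 0 0 0 0;0 0 0 0 0 0;0 0 0 0 0 0;0 0 0 0 0 0",
  "jaw": 0,
  "force": 80
}}

```text
time_s: 4.55
eef_pos: [0.4911, -0.0971, 0.0563]
orientation: [2.617, 0.002, 1.976]
contact_force: [-5.4, -1.4, 5.5]
width: 0.0108
grip_force: 79.0
```

Run:
```python
from h import *
import cv2
T,s=pose();Tr=tray(.5637,-.0647,.004,.408);g=Tr@G();print(row(T,g,1),s["contact_force"],s["wrist_torque"],s["width"])
im=camera("top"),camera("side")
a=cv2.resize(im[0][185:280,295:380],(400,447),interpolation=cv2.INTER_CUBIC)
b=cv2.resize(im[1][232:332,284:392],(400,370),interpolation=cv2.INTER_CUBIC)
o=np.zeros((450,800,3),np.uint8);o[:447,:400]=a;o[:370,400:]=b;cv2.imwrite("pics/g1.png",o)
G0=np.linalg.inv(Tr)@T; np.save("G0.npy",G0)
# lift 30 mm, then tilt spout up 6 deg about tray grip, lift to z .13
L=H(np.eye(3),[0,0,.03])@T;print("lift",row(T,L,4))
U=tray(.5637,-.0647,.15,.408,-.105)@G0;print("up",row(L,U,10))
```

```text
[ 0.09  -0.059  0.092  0.056  0.165 -0.065] [-5.39145395 -1.40661557  5.4654939 ] [-0.15676131  0.38282162  0.12331855] 0.010808427807581851
lift [-0.001  0.376 -0.649  0.     0.     0.   ]
up [-0.002  0.539 -0.931 -0.602  0.001  0.002]
```

View pics/g1.png

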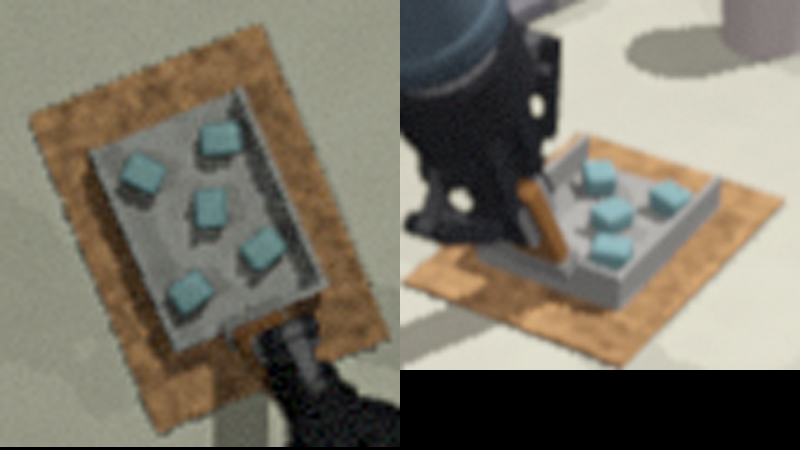

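The crops show the fingers on the handle, the tray still flush on the mat and all five stones in place. Lifting now.

Emit:
{"fn": "carry_out", "kwargs": {
  "targets": "0 0.38 -0.65 0 0 0;0 0.38 -0.65 0 0 0;0 0.38 -0.65 0 0 0;0 0.38 -0.65 0 0 0;0 0.54 -0.93 -0.6 0 0;0 0.54 -0.93 -0.6 0 0;0 0.54 -0.93 -0.6 0 0;0 0.54 -0.93 -0.6 0 0;0 0.54 -0.93 -0.6 0 0;0 0.54 -0.93 -0.6 0 0;0 0.54 -0.93 -0.6 0 0;0 0.54 -0.93 -0.6 0 0"
}}

```text
time_s: 5.85
eef_pos: [0.4883, -0.0979, 0.1731]
orientation: [2.532, 0.002, 1.976]
contact_force: [-0.2, -0.5, -3.3]
width: 0.011
grip_force: 78.1
```

Run:
```python
from h import *
T,s=pose();G0=np.load("G0.npy");Tr=T@np.linalg.inv(G0)
print(Tr[:3,3].round(4),R.from_matrix(Tr[:3,:3]).as_euler("ZYX",degrees=True).round(2),s["contact_force"],s["wrist_torque"],s["joint_positions"].round(2))
ph=np.radians(60);d=.115
W=tray(.5429-d*np.cos(ph),.3314-d*np.sin(ph),.125,ph,-.105)@G0
r=row(T,W,24);print(r);X=T
for i in range(24):
    X=X@H(R.from_rotvec(np.radians(r[3:])).as_matrix(),r[:3]/100)
    if i%6==5:
        Y=X@np.linalg.inv(G0);print(Y[:3,3].round(3),R.from_matrix(Y[:3,:3]).as_euler("ZYX",degrees=True).round(2))
```

```text
[ 0.5647 -0.0639  0.1277] [23.37 -4.85 -0.  ] [-0.15067204 -0.50635074 -3.33927107] [-0.36675671  0.8133445   0.00353282] [-0.82 -0.18  2.22  0.7   0.99 -1.59]
[ 0.945  0.451  0.343 -0.05   0.886 -1.242]
[0.563 0.014 0.127] [32.52 -5.14  0.07]
[0.549 0.09  0.126] [41.67 -5.44  0.1 ]
[0.523 0.164 0.125] [50.83 -5.74  0.07]
[0.485 0.232 0.125] [59.99 -6.03  0.  ]
```

Emit:
{"fn": "carry_out", "kwargs": {
  "targets": "0.47 0.23 0.17 -0.02 0.44 -0.62;0.94 0.45 0.34 -0.05 0.89 -1.24;0.94 0.45 0.34 -0.05 0.89 -1.24;0.94 0.45 0.34 -0.05 0.89 -1.24;0.94 0.45 0.34 -0.05 0.89 -1.24;0.94 0.45 0.34 -0.05 0.89 -1.24;0.94 0.45 0.34 -0.05 0.89 -1.24;0.94 0.45 0.34 -0.05 0.89 -1.24;0.94 0.45 0.34 -0.05 0.89 -1.24;0.94 0.45 0.34 -0.05 0.89 -1.24;0.94 0.45 0.34 -0.05 0.89 -1.24;0.94 0.45 0.34 -0.05 0.89 -1.24"
}}

```text
time_s: 7.05
eef_pos: [0.4877, 0.0285, 0.1701]
orientation: [2.523, -0.001, 2.285]
contact_force: [0.7, -1.0, -4.0]
width: 0.0113
grip_force: 78.2
```

Emit:
{"fn": "carry_out", "kwargs": {
  "targets": "0.94 0.45 0.34 -0.05 0.89 -1.24;0.94 0.45 0.34 -0.05 0.89 -1.24;0.94 0.45 0.34 -0.05 0.89 -1.24;0.94 0.45 0.34 -0.05 0.89 -1.24;0.94 0.45 0.34 -0.05 0.89 -1.24;0.94 0.45 0.34 -0.05 0.89 -1.24;0.94 0.45 0.34 -0.05 0.89 -1.24;0.94 0.45 0.34 -0.05 0.89 -1.24;0.94 0.45 0.34 -0.05 0.89 -1.24;0.94 0.45 0.34 -0.05 0.89 -1.24;0.94 0.45 0.34 -0.05 0.89 -1.24;0.5 0.25 0.2 0 0.44 -0.6"
}}

```text
time_s: 8.25
eef_pos: [0.4487, 0.1486, 0.1684]
orientation: [2.513, -0.001, 2.591]
contact_force: [0.5, -0.1, -3.1]
width: 0.0112
grip_force: 78.1
```

Run:
```python
from h import *
import cv2
T,s=pose();G0=np.load("G0.npy");Tr=T@np.linalg.inv(G0)
print(Tr[:3,3].round(4),R.from_matrix(Tr[:3,:3]).as_euler("ZYX",degrees=True).round(2),s["contact_force"],s["wrist_torque"],s["joint_positions"].round(2))
im=camera("top"),camera("side")
a=cv2.resize(im[0][190:290,130:260],(520,400),interpolation=cv2.INTER_CUBIC)
b=cv2.resize(im[1][120:260,180:320],(280,280),interpolation=cv2.INTER_CUBIC)
o=np.zeros((400,800,3),np.uint8);o[:,:520]=a;o[:280,520:]=b;cv2.imwrite("pics/t1.png",o)
ph=np.radians(60);d=.115
W=tray(.5429-d*np.cos(ph),.3314-d*np.sin(ph),.080,ph,-.09)@G0
print(row(T,W,8)); D=H(np.eye(3),[0,0,-.01])@W;print(row(W,D,1))
```

```text
[0.4918 0.2212 0.1246] [58.57 -5.94  0.17] [ 0.53921652 -0.14936961 -3.09574988] [-0.7248634   0.49500281 -0.01982847] [-0.37 -0.19  2.25  0.72  1.08 -1.74]
[ 0.113 -0.252  0.488  0.098  0.086 -0.156]
[ 0.002 -0.577  0.817  0.    -0.     0.   ]
```

View pics/t1.png

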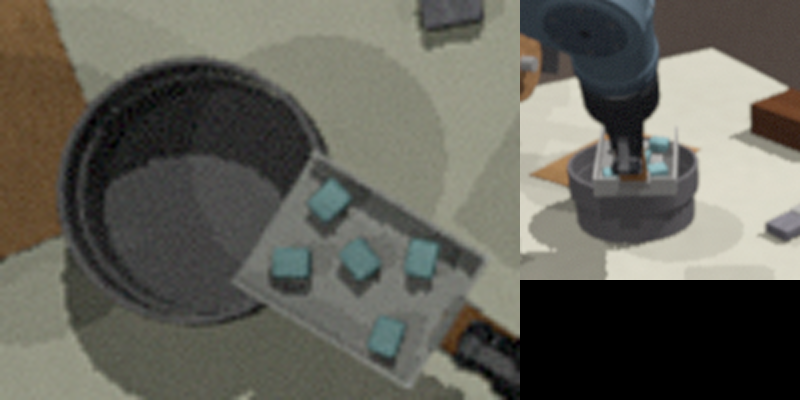

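The picture shows all five stones on the tray and the spout over the mouth. I'll lower it to just above the expected rim, then feel.

Emit:
{"fn": "carry_out", "kwargs": {
  "targets": "0.11 -0.25 0.49 0.1 0.09 -0.16;0.11 -0.25 0.49 0.1 0.09 -0.16;0.11 -0.25 0.49 0.1 0.09 -0.16;0.11 -0.25 0.49 0.1 0.09 -0.16;0.11 -0.25 0.49 0.1 0.09 -0.16;0.11 -0.25 0.49 0.1 0.09 -0.16;0.11 -0.25 0.49 0.1 0.09 -0.16;0.11 -0.25 0.49 0.1 0.09 -0.16;0 0 0 0 0 0"
}}

```text
time_s: 9.25
eef_pos: [0.4445, 0.1582, 0.1242]
orientation: [2.528, 0.0, 2.614]
contact_force: [-1.5, 0.2, -2.8]
width: 0.0108
grip_force: 78.1
```

Emit:
{"fn": "carry_out", "kwargs": {
  "targets": "0 -0.11 0.16 0 0 0;0 -0.11 0.16 0 0 0;0 0 0 0 0 0"
}}

```text
time_s: 9.55
eef_pos: [0.4452, 0.1578, 0.121]
orientation: [2.527, 0.002, 2.614]
contact_force: [-0.5, -0.0, -2.5]
width: 0.011
grip_force: 78.2
```

```bash
cat > st.py <<'E'
from h import *
T,s=pose();G0=np.load("G0.npy");Tr=T@np.linalg.inv(G0);sp=Tr@[.06,0,0,1]
print(Tr[:3,3].round(4),R.from_matrix(Tr[:3,:3]).as_euler("ZYX",degrees=True).round(2),"spout",sp[:3].round(4),"d",np.hypot(*(sp[:2]-[.5429,.3314])).round(4),s["contact_force"].round(2),s["wrist_torque"].round(3),s["joint_positions"].round(2))
E
python3 st.py
```

```text
[0.4864 0.2308 0.076 ] [ 5.991e+01 -5.140e+00 -1.000e-02] spout [0.5164 0.2825 0.0814] d 0.0556 [-0.49 -0.03 -2.46] [-0.713  0.397  0.02 ] [-0.34 -0.09  2.28  0.75  0.97 -1.83]
```

Emit:
{"fn": "carry_out", "kwargs": {
  "targets": "0 -0.06 0.08 0 0 0;0 0 0 0 0 0"
}}

```text
time_s: 9.75
eef_pos: [0.4452, 0.1578, 0.1202]
orientation: [2.527, 0.002, 2.614]
contact_force: [-0.2, 0.1, -3.0]
width: 0.0111
grip_force: 78.1
```

```bash
python3 st.py
```

```text
[0.4865 0.2308 0.0752] [ 5.991e+01 -5.140e+00 -2.000e-02] spout [0.5164 0.2825 0.0805] d 0.0556 [-0.25  0.09 -2.98] [-0.804  0.407 -0.04 ] [-0.34 -0.08  2.28  0.76  0.97 -1.83]
```

Emit:
{"fn": "carry_out", "kwargs": {
  "targets": "0 -0.06 0.08 0 0 0;0 0 0 0 0 0"
}}

```text
time_s: 9.95
eef_pos: [0.4453, 0.1578, 0.1192]
orientation: [2.527, 0.002, 2.614]
contact_force: [-0.8, -0.2, -2.2]
width: 0.0111
grip_force: 78.3
```

```bash
python3 st.py
```

```text
[0.4866 0.2307 0.0742] [ 5.991e+01 -5.150e+00 -3.000e-02] spout [0.5166 0.2824 0.0796] d 0.0556 [-0.83 -0.19 -2.19] [-0.649  0.329  0.034] [-0.34 -0.08  2.28  0.76  0.97 -1.84]
```

Emit:
{"fn": "carry_out", "kwargs": {
  "targets": "0 -0.06 0.08 0 0 0;0 0 0 0 0 0"
}}

```text
time_s: 10.15
eef_pos: [0.4456, 0.1576, 0.1186]
orientation: [2.527, 0.003, 2.614]
contact_force: [-2.3, -2.8, 1.7]
width: 0.0111
grip_force: 79.1
```

```bash
python3 st.py
```

```text
[0.4869 0.2306 0.0736] [ 5.991e+01 -5.170e+00 -5.000e-02] spout [0.5169 0.2823 0.079 ] d 0.0555 [-2.3  -2.84  1.67] [-0.298  0.254  0.138] [-0.34 -0.08  2.28  0.76  0.97 -1.84]
```

Contact is about 5 N. I'll hold 0.5 s, then plan the tip.

Emit:
{"fn": "carry_out", "kwargs": {
  "targets": "0 0 0 0 0 0;0 0 0 0 0 0;0 0 0 0 0 0;0 0 0 0 0 0;0 0 0 0 0 0"
}}

```text
time_s: 10.65
eef_pos: [0.4454, 0.1576, 0.1184]
orientation: [2.527, 0.002, 2.614]
contact_force: [-2.5, -3.8, 4.4]
width: 0.0112
grip_force: 79.5
```

```bash
cat st.py > tip.py
cat >> tip.py <<'E'
a0=R.from_matrix(Tr[:3,:3]).as_euler("ZYX")
def at(spd,z,pitch): # spout at distance spd before tub centre
    ph=a0[0]; Y=tray(0,0,0,ph,pitch); p=np.array([.5429-spd*np.cos(ph),.3314-spd*np.sin(ph),z]); Y[:3,3]=p-Y[:3,:3]@[.06,0,0]; return Y
A=at(.05,.098,-.09);B=at(.05,.098,np.radians(60))
print("lift",row(T,A@G0,5),"tip",row(A@G0,B@G0,20)); print((B@G0)[:3,3])
E
python3 tip.py
```

```text
[0.4867 0.2306 0.0734] [ 5.99e+01 -5.15e+00 -4.00e-02] spout [0.5167 0.2823 0.0788] d 0.0556 [-2.47 -3.84  4.41] [-0.264  0.096  0.063] [-0.34 -0.08  2.28  0.76  0.97 -1.84]
lift [ 0.038  0.313 -0.25  -0.001  0.007  0.004] tip [-1.000e-03  6.700e-01 -5.180e-01  3.258e+00 -4.000e-03 -9.000e-03]
[0.5063672  0.26657308 0.24494068]
```

Emit:
{"fn": "carry_out", "kwargs": {
  "targets": "0.04 0.31 -0.25 0 0 0;0.04 0.31 -0.25 0 0 0;0.04 0.31 -0.25 0 0 0;0.04 0.31 -0.25 0 0 0;0.04 0.31 -0.25 0 0 0;0 0.67 -0.52 3.26 0 0;0 0.67 -0.52 3.26 0 0;0 0.67 -0.52 3.26 0 0;0 0.67 -0.52 3.26 0 0;0 0.67 -0.52 3.26 0 0;0 0.67 -0.52 3.26 0 0;0 0.67 -0.52 3.26 0 0"
}}

```text
time_s: 11.85
eef_pos: [0.4592, 0.1869, 0.1905]
orientation: [2.928, 0.002, 2.614]
contact_force: [-0.1, 0.8, -3.6]
width: 0.011
grip_force: 78.3
```

Emit:
{"fn": "carry_out", "kwargs": {
  "targets": "0 0.67 -0.52 3.26 0 0;0 0.67 -0.52 3.26 0 0;0 0.67 -0.52 3.26 0 0;0 0.67 -0.52 3.26 0 0;0 0.67 -0.52 3.26 0 0;0 0.67 -0.52 3.26 0 0;0 0.67 -0.52 3.26 0 0;0 0.67 -0.52 3.26 0 0;0 0.67 -0.52 3.26 0 0;0 0 0 0 0 0;0 0 0 0 0 0;0 0 0 0 0 0"
}}

```text
time_s: 13.05
eef_pos: [0.4892, 0.2383, 0.2354]
orientation: [-2.846, 0.001, 2.613]
contact_force: [-0.1, 0.3, -1.8]
width: 0.011
grip_force: 78.6
```

```bash
python3 st.py
python3 - <<'E'
from h import *
import cv2
im=camera("top"),camera("side")
a=cv2.resize(im[0][190:290,130:260],(520,400),interpolation=cv2.INTER_CUBIC)
b=cv2.resize(im[1][120:260,180:320],(280,280),interpolation=cv2.INTER_CUBIC)
o=np.zeros((400,800,3),np.uint8);o[:,:520]=a;o[:280,520:]=b;cv2.imwrite("pics/t2.png",o)
E
```

```text
[0.4964 0.2526 0.1416] [59.86 46.98  0.14] spout [0.5169 0.288  0.0978] d 0.0506 [-0.09  0.3  -1.81] [ 0.244 -0.133 -0.003] [ 0.35  0.29  1.49 -0.19  1.59 -0.68]
```

View pics/t2.png

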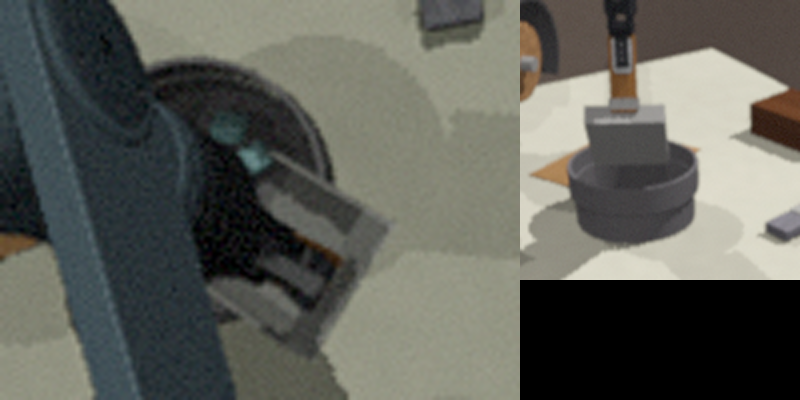

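At 47° of tilt, stones show in the tub near (230,125) and one near the spout edge at (255,155). I'll tip further to make sure the tray empties.

Emit:
{"fn": "carry_out", "kwargs": {
  "targets": "0 0.67 -0.52 3.26 0 0;0 0.67 -0.52 3.26 0 0;0 0.67 -0.52 3.26 0 0;0 0.67 -0.52 3.26 0 0;0 0 0 0 0 0;0 0 0 0 0 0;0 0 0 0 0 0;0 0 0 0 0 0"
}}

```text
time_s: 13.95
eef_pos: [0.506, 0.2661, 0.2455]
orientation: [-2.619, 0.002, 2.613]
contact_force: [1.0, -0.4, -2.6]
width: 0.0113
grip_force: 78.9
```

```bash
cat >> tip.py <<'E'
print("raise",row(T,H(np.eye(3),[0,0,.05])@T,4))
T2=H(np.eye(3),[0,0,.05])@T; C=at(.2,.15,0.0); print("back",row(T2,C@G0,20)); X=T2
for i in range(20):
    q=row(T2,C@G0,20);X=X@H(R.from_rotvec(np.radians(q[3:])).as_matrix(),q[:3]/100)
    if i%5==4: Y=X@np.linalg.inv(G0); print(Y[:3,3].round(3),(Y@[.06,0,0,1])[:3].round(3),(Y@[-.06,0,0,1])[:3].round(3))
E
python3 tip.py
```

```text
[0.5024 0.2618 0.1506] [59.76 59.98  0.07] spout [0.5175 0.2877 0.0986] d 0.0506 [ 1.02 -0.36 -2.59] [ 0.411 -0.262 -0.012] [ 0.44  0.5   1.25 -0.3   1.82 -0.62]
lift [ 4.0000e-03 -2.3400e+00  2.4390e+00 -1.3027e+01  8.0000e-03  2.4000e-02] tip [-1.000e-03  6.700e-01 -5.180e-01  3.258e+00 -4.000e-03 -9.000e-03]
[0.50620437 0.26666511 0.24494068]
raise [-0.003 -0.624 -1.083  0.    -0.     0.   ]
back [-0.000e+00 -1.372e+00  5.220e-01 -2.999e+00  2.000e-03  5.000e-03]
[0.478 0.22  0.206] [0.499 0.257 0.164] [0.457 0.183 0.249]
[0.454 0.178 0.199] [0.48  0.223 0.169] [0.428 0.134 0.229]
[0.431 0.14  0.18 ] [0.46  0.19  0.165] [0.402 0.09  0.196]
[0.412 0.107 0.15 ] [0.442 0.159 0.15 ] [0.382 0.055 0.15 ]
```

Run:
```python
from h import *
T,s=pose();G0=np.load("G0.npy");T2=H(np.eye(3),[0,0,.05])@T
M=tray(.561,-.067,.12,.4,0)@G0
q=row(T2,M,36);X=T2;print(q)
for i in range(36):
    X=X@H(R.from_rotvec(np.radians(q[3:])).as_matrix(),q[:3]/100)
    if i%6==5: Y=X@np.linalg.inv(G0); print(Y[:3,3].round(3),(Y@[.06,0,0,1])[:3].round(3),(Y@[-.06,0,0,1])[:3].round(3),X[:3,3].round(3))
```

```text
[-0.691 -0.752  0.413 -1.604 -0.     1.073]
[0.522 0.207 0.199] [0.547 0.237 0.153] [0.498 0.177 0.245] [0.513 0.2   0.294]
[0.537 0.151 0.194] [0.57  0.183 0.156] [0.504 0.119 0.233] [0.515 0.135 0.285]
[0.548 0.094 0.184] [0.589 0.127 0.154] [0.507 0.062 0.214] [0.512 0.071 0.269]
[0.555 0.039 0.168] [0.602 0.07  0.148] [0.508 0.008 0.189] [0.505 0.01  0.244]
[ 0.559 -0.015  0.147] [0.611 0.013 0.137] [ 0.507 -0.043  0.157] [ 0.497 -0.047  0.212]
[ 0.561 -0.067  0.12 ] [ 0.616 -0.044  0.12 ] [ 0.506 -0.09   0.12 ] [ 0.488 -0.099  0.172]
```

Clear path. I'll raise and then go back to hover over the mat.

Emit:
{"fn": "carry_out", "kwargs": {
  "targets": "0 -0.62 -1.08 0 0 0;0 -0.62 -1.08 0 0 0;0 -0.62 -1.08 0 0 0;0 -0.62 -1.08 0 0 0"
}}

```text
time_s: 14.35
eef_pos: [0.5063, 0.2669, 0.2967]
orientation: [-2.619, 0.003, 2.614]
contact_force: [-0.6, -0.1, -3.1]
width: 0.0109
grip_force: 78.8
```

Emit:
{"fn": "carry_out", "kwargs": {
  "targets": "-0.69 -0.75 0.41 -1.6 0 1.07;-0.69 -0.75 0.41 -1.6 0 1.07;-0.69 -0.75 0.41 -1.6 0 1.07;-0.69 -0.75 0.41 -1.6 0 1.07;-0.69 -0.75 0.41 -1.6 0 1.07;-0.69 -0.75 0.41 -1.6 0 1.07;-0.69 -0.75 0.41 -1.6 0 1.07;-0.69 -0.75 0.41 -1.6 0 1.07;-0.69 -0.75 0.41 -1.6 0 1.07;-0.69 -0.75 0.41 -1.6 0 1.07;-0.69 -0.75 0.41 -1.6 0 1.07;-0.69 -0.75 0.41 -1.6 0 1.07"
}}

```text
time_s: 15.55
eef_pos: [0.5151, 0.1356, 0.2859]
orientation: [-2.964, 0.08, 2.404]
contact_force: [0.5, -1.0, -2.3]
width: 0.0113
grip_force: 78.9
```

Emit:
{"fn": "carry_out", "kwargs": {
  "targets": "-0.69 -0.75 0.41 -1.6 0 1.07;-0.69 -0.75 0.41 -1.6 0 1.07;-0.69 -0.75 0.41 -1.6 0 1.07;-0.69 -0.75 0.41 -1.6 0 1.07;-0.69 -0.75 0.41 -1.6 0 1.07;-0.69 -0.75 0.41 -1.6 0 1.07;-0.69 -0.75 0.41 -1.6 0 1.07;-0.69 -0.75 0.41 -1.6 0 1.07;-0.69 -0.75 0.41 -1.6 0 1.07;-0.69 -0.75 0.41 -1.6 0 1.07;-0.69 -0.75 0.41 -1.6 0 1.07;-0.69 -0.75 0.41 -1.6 0 1.07"
}}

```text
time_s: 16.75
eef_pos: [0.5056, 0.0108, 0.2454]
orientation: [2.965, 0.08, 2.181]
contact_force: [0.9, 0.4, -2.4]
width: 0.0108
grip_force: 78.8
```

Emit:
{"fn": "carry_out", "kwargs": {
  "targets": "-0.69 -0.75 0.41 -1.6 0 1.07;-0.69 -0.75 0.41 -1.6 0 1.07;-0.69 -0.75 0.41 -1.6 0 1.07;-0.69 -0.75 0.41 -1.6 0 1.07;-0.69 -0.75 0.41 -1.6 0 1.07;-0.69 -0.75 0.41 -1.6 0 1.07;-0.69 -0.75 0.41 -1.6 0 1.07;-0.69 -0.75 0.41 -1.6 0 1.07;-0.69 -0.75 0.41 -1.6 0 1.07;-0.69 -0.75 0.41 -1.6 0 1.07;-0.69 -0.75 0.41 -1.6 0 1.07;-0.69 -0.75 0.41 -1.6 0 1.07"
}}

```text
time_s: 17.95
eef_pos: [0.4886, -0.0982, 0.1738]
orientation: [2.62, 0.004, 1.972]
contact_force: [0.1, 0.1, -3.4]
width: 0.0112
grip_force: 78.9
```

```bash
python3 st.py
python3 - <<'E'
from h import *
import cv2
T,s=pose();G0=np.load("G0.npy")
for z,n in((.012,10),(.005,3)):
    M=tray(.561,-.067,z,.4,0)@G0;print(row(T,M,n));T=M
im=camera("top"),camera("side")
a=cv2.resize(im[0][190:290,130:230],(400,400),interpolation=cv2.INTER_CUBIC)
b=cv2.resize(im[1][180:330,240:390],(400,400),interpolation=cv2.INTER_CUBIC)
cv2.imwrite("pics/t3.png",np.hstack([a,b]))
E
```

```text
[ 0.5612 -0.0663  0.1213] [23.12  0.17 -0.14] spout [ 0.6164 -0.0427  0.1211] d 0.3813 [ 0.09  0.14 -3.4 ] [-0.185  0.552 -0.006] [-0.75 -0.16  2.17  0.58  0.98 -1.44]
[-0.    -0.553  0.945 -0.017  0.002  0.025]
[ 0.    -0.117  0.202  0.     0.    -0.   ]
```

View pics/t3.png

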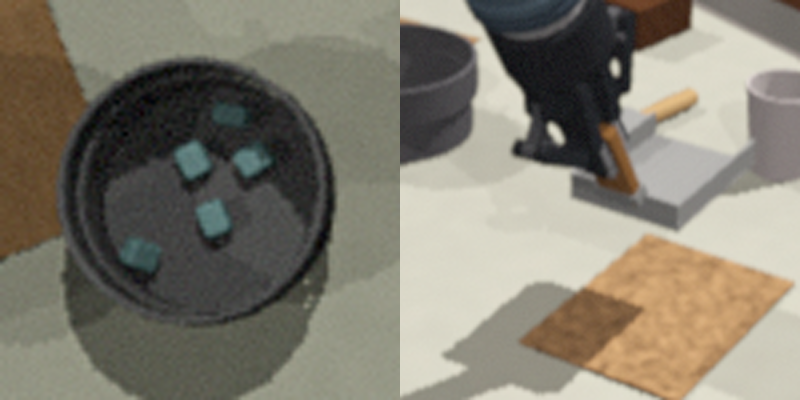

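All five stones are in the tub, the tub hasn't moved, and the tray is empty and level over the mat. Setting it down.

Emit:
{"fn": "carry_out", "kwargs": {
  "targets": "0 -0.55 0.95 0 0 0;0 -0.55 0.95 0 0 0;0 -0.55 0.95 0 0 0;0 -0.55 0.95 0 0 0;0 -0.55 0.95 0 0 0;0 -0.55 0.95 0 0 0;0 -0.55 0.95 0 0 0;0 -0.55 0.95 0 0 0;0 -0.55 0.95 0 0 0;0 -0.55 0.95 0 0 0;0 -0.12 0.2 0 0 0;0 -0.12 0.2 0 0 0"
}}

```text
time_s: 19.25
eef_pos: [0.4883, -0.098, 0.0582]
orientation: [2.621, 0.002, 1.971]
contact_force: [0.1, 0.1, -2.2]
width: 0.0109
grip_force: 78.9
```

Emit:
{"fn": "carry_out", "kwargs": {
  "targets": "0 -0.06 0.1 0 0 0;0 -0.06 0.1 0 0 0;0 0 0 0 0 0"
}}

```text
time_s: 19.55
eef_pos: [0.4887, -0.0984, 0.0568]
orientation: [2.62, 0.004, 1.971]
contact_force: [0.5, 0.4, -1.1]
width: 0.0111
grip_force: 79.1
```

```bash
python3 st.py
```

```text
[ 0.5614 -0.0666  0.0042] [23.05  0.17 -0.11] spout [ 0.6166 -0.0431  0.004 ] d 0.3817 [ 0.52  0.44 -1.15] [-0.096  0.307  0.028] [-0.75  0.1   2.23  0.75  0.73 -1.7 ]
```

Nearly down, with the force shrinking. I'll press 1 mm more, release, then back off along the handle.

Emit:
{"fn": "carry_out", "kwargs": {
  "targets": "0 -0.05 0.08 0 0 0;0 0 0 0 0 0"
}}

```text
time_s: 19.75
eef_pos: [0.4888, -0.0985, 0.0563]
orientation: [2.62, 0.004, 1.971]
contact_force: [-4.8, 0.2, 5.8]
width: 0.0113
grip_force: 80.4
```

Emit:
{"fn": "carry_out", "kwargs": {
  "targets": "0 0 0 0 0 0;0 0 0 0 0 0;0 0 0 0 0 0;0 0 0 0 0 0;0 0 0 0 0 0;0 0 0 0 0 0",
  "jaw": 0.6
}}

```text
time_s: 20.35
eef_pos: [0.4882, -0.0981, 0.0553]
orientation: [2.621, 0.003, 1.971]
contact_force: [-0.2, -0.5, -0.0]
width: 0.0511
grip_force: 0.0
```

Emit:
{"fn": "carry_out", "kwargs": {
  "targets": "0 0 -1 0 0 0;0 0 -1.5 0 0 0;0 0 -1.5 0 0 0;0 0 -1.5 0 0 0;0 0 -1.5 0 0 0;0 0 -1.5 0 0 0;0 0 -1.5 0 0 0;0 0 -1.5 0 0 0;0 0 0 0 0 0;0 0 0 0 0 0"
}}

```text
time_s: 21.35
eef_pos: [0.4355, -0.1203, 0.155]
orientation: [2.621, 0.004, 1.97]
contact_force: [-0.9, -0.6, 0.4]
width: 0.0511
grip_force: 0.0
```

Run:
```python
from h import *
import cv2
im=camera("top"),camera("side")
a=cv2.resize(im[0][180:280,130:390],(800,308),interpolation=cv2.INTER_CUBIC)
b=cv2.resize(im[1][232:332,284:392],(308,285),interpolation=cv2.INTER_CUBIC)
o=np.zeros((593,800,3),np.uint8);o[:308]=a;o[308:,:308]=b;cv2.imwrite("pics/f.png",o);print(read_state()["contact_force"])
```

```text
[ 0.57332543 -0.29197589 -0.24188451]
```

View pics/f.png

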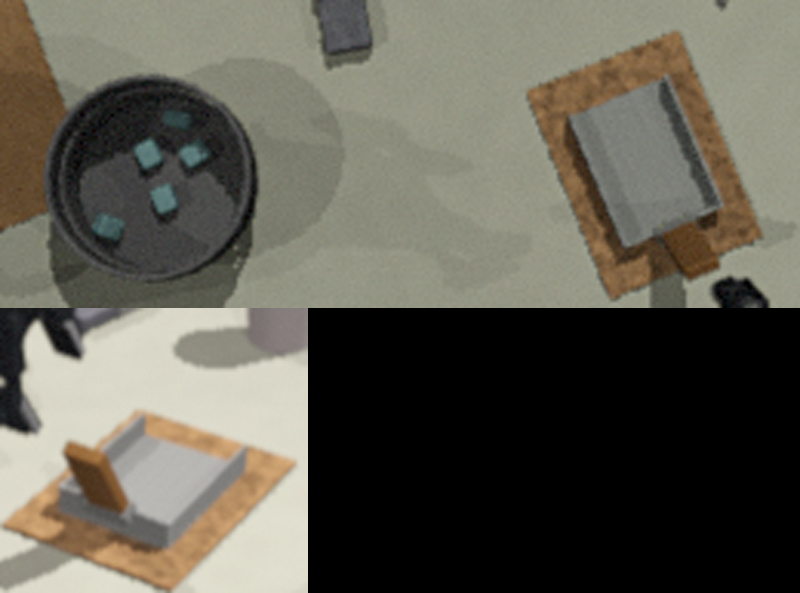

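The empty tray lies flat and centred on its mat, the gripper is clear of it, and all five stones are in the tub.

```bash
python3 -c "
from bench import *
print(job_done())"
```

```text
the job is handed in; nothing more can be done
None
```

I handed the job in at about 21 s: the spout was rested on the rim at roughly 5–8 N, all five stones are in the tub, and the empty tray is back flat on its mat with the gripper clear (no verdict was returned).

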